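# Shut and lock the lift's pump box

## Task

The cover of the blue pump box stands ajar. Push it down with the fingertips until it is fully shut, without slamming it, then set a fingertip in the slot of each of its two round cam latches and turn it a quarter turn clockwise (seen from above) as far as it goes, so that the cover is locked. Nothing is to be lifted: leave the tools and other things on the bench where they are.

Things in the scene. Friction and masses are not known exactly. Their poses are not given: they have to be found in the camera images.
- cover (a joint): opening angle of the blue sheet-steel cover, rad: 0 is fully shut on the rim, it grows as the front edge rises. The hinge is stiff: the cover stays at any angle it is left at and takes about 2 to 5 N at the front edge to push down
- cover_edge (a point): middle of the cover's front edge (nearest the robot), on its top face. Cover 264 mm from front edge to hinge, 388 mm wide; shut, its top face is 143 mm above the table. Axes turn with the cover: x along the top face from front edge to hinge, y along the edge, z out of the face. The latches are 120 mm to either side of the middle; between them the face is bare for 146 mm
- cover_hinge (a point): middle of the hinge line of the cover, fixed: 135 mm above the table, at the far (+x) side of the box, 8 mm under the cover's top face; the hinge line runs parallel to the cover's front edge
- latch_left (a joint): turn of the left latch, rad: 0 to 0.35 unlocked (slot roughly along the cover's front edge), grows clockwise seen from above, 1.571 is the hard stop, locked (slot square to the front edge, cam under the housing's front flange). Friction 0.1 N m; it stays where it is left
- latch_left_slot (a point): centre of the slot floor of the left (+y) latch, on its turning axis, 60 mm behind the cover's front edge, 6 mm above its top face. Round cast-metal head 80 mm across, its top 14 mm above the slot floor, turning flush inside a fixed steel collar 94 mm across; the dark-floored slot runs right across the head to the collar, 30 mm wide at the floor, 34 at the mouth. Site axes: y along the slot (turns with the latch), z out of the cover
- latch_right (a joint): turn of the right latch, rad: 0 to 0.35 unlocked (slot roughly along the cover's front edge), grows clockwise seen from above, 1.571 is the hard stop, locked (slot square to the front edge, cam under the housing's front flange). Friction 0.1 N m; it stays where it is left
- latch_right_slot (a point): centre of the slot floor of the right (-y) latch, on its turning axis, 60 mm behind the cover's front edge, 6 mm above its top face. Round cast-metal head 80 mm across, its top 14 mm above the slot floor, turning flush inside a fixed steel collar 94 mm across; the dark-floored slot runs right across the head to the collar, 30 mm wide at the floor, 34 at the mouth. Site axes: y along the slot (turns with the latch), z out of the cover
- pump_box: the blue steel pump box of the car lift, fixed to the bench, 260 mm deep (x), 380 mm wide (y), 135 mm high without the cover, with the motor, pump and tank inside; origin at the centre of its underside, x pointing from its front to its hinge side
- spray_can: a loose bystander: a plain grey spray can, 55 mm across, 150 mm high; origin at the centre of its underside
- wrench: a loose bystander: a steel spanner 190 mm long lying flat, 8 mm thick; origin under its middle, x along it
- screwdriver: a loose bystander: a screwdriver 200 mm long with a black handle, lying; origin under its middle, x along it
- grease_jar: a loose bystander: a white jar with a black lid, 72 mm across, 75 mm high; origin at the centre of its underside
- socket: a loose bystander: a steel socket standing on end, 28 mm across, 50 mm high; origin at the centre of its underside
- mug: a loose bystander: a white mug, 76 mm across, 90 mm high; origin at the centre of its underside

How it is judged:
On the way, in this order (a step that is already met when the one before it is completed fails the run):
1. the cover is pushed fully shut, with both latches still unlocked (value of joint cover below 0.015 rad and value of joint each of latch_left, latch_right below 0.7 rad), for 0.2 s.
2. both latches are turned clockwise to their locked stop (value of joint each of latch_left, latch_right above 1.4 rad and value of joint cover below 0.015 rad), for 0.2 s.
At the end, for the whole second after the job is handed in: The cover is shut (within 0.015 rad, 4 mm at its front edge), both latches are turned to within 10 degrees of their locked stop, and every bystander is within 30 mm of where it stood (all of step 2 and distance of each of spray_can, wrench, screwdriver, grease_jar, socket, mug from where it was at the start of the episode below 0.03 m); the robot touches nothing.
It fails at once if the cover is slammed (it swings shut faster than 2.5 rad/s) (velocity of joint cover below -2.5 rad/s).
It fails at once if the cover is lifted open instead (past 0.6 rad) (value of joint cover above 0.6 rad).
It fails at once if a tool or other loose thing on the bench is lifted, or pushed more than 30 mm (distance of any of spray_can, wrench, screwdriver, grease_jar, socket, mug from where it was at the start of the episode above 0.03 m).
It also fails if it takes over 64 s, if anything falls off the work surface, if the arm or the gripper's body presses on something with over 40 N, if the wrist force passes 120 N, or if a joint passes its speed limit or range.

## Robot

A 7-joint arm with a two-finger parallel gripper is mounted at the origin on the work surface. World frame = base frame: x ahead of the robot, y to its left, z up, the work surface at z = 0. Lengths are in m, angles in rad, forces in N, time in s.
With the tool pointing down it reaches from about 0.4 to 0.9 m from the base axis. Payload 5.6 kg.
Tool frame: the origin (TCP) lies at the very end of the fingers, on their centre line; the grasp point (between the pads) lies 19 mm behind it; z points along the fingers, x is the direction in which the jaws open and shut, and the axes are right-handed (so a half turn about z gives the same grasp; the last joint's range is limited). The gripper opens to 92 mm and grips with 3 to 60 N. Pads are 20 mm wide; open, the fingers measure 128 mm over their backs; the gripper's body (75 mm by 189 mm) begins 69 mm behind the grasp point.
Start: joints at [-1.351, 0.468, -0.012, 1.603, 0.006, 1.071, -0.056], TCP at [0.169, 0.628, 0.184] pointing down, gripper open.
Joint ranges: [-2.53, 2.53], [-0.31, 2.02], [-1.57, 1.55], [0.28, 2.44], [-1.29, 4.43], [0.15, 1.84], [-2.92, 2.92]. Speed limits (rad/s): [2.57, 2.57, 3.14, 3.14, 3.14, 3.14, 3.14].

## Interface

Orientations are given as a 3x3 rotation matrix whose columns are the frame's x, y, z axes.
In Python, from workcell import bot gives the robot as it stands.
- The arm moves only by the shell command python3 -m crank 'ROWS'. ROWS is a JSON object of lists of equal length, an entry for each row: "linear": the shift along the tool's x, y, z in units of 1000 mm (1.0 is 1000 mm), a list of three; "dr": the turn, a rotation vector about the tool's x, y, z in units of 90 degrees (1.0 is 90 degrees), a list of three; "grip": the gripper's target within -1 to 1 (fully open at 1, half-way at 0, shut at -1). A call has exactly 10 rows; each row is the pose to reach, as a shift and turn from the pose commanded when the call began, along the tool's axes at that moment; what a row does not reach only later rows make up. A row lasts 1/12 s, in which the tool goes at most 41.7 mm and 7.16 degrees, less where a joint would pass 70% of its speed; a pose out of reach is approached as far as the arm can. A call with a number of a shift or a turn outside -1 to 1 is refused whole. A call with a gripper value outside its range is refused whole. The fingers move at their own pace and stop on an object; the grip force is fixed at half the most. Time passes only in rows, so rows that repeat a pose let the fingers close, or fill a call up. It gives the time, the measured TCP pose, the force and the opening at its end, in the units of the state.
- bot.state(): the state, without advancing time (a new reading comes with each control period).
- bot.read_camera(name): name is "scene" or "top" or "wrist"; returns the picture (420x560x3 uint8, blue, green, red); there is no depth.
- bot.camera_model(name): a dict with "intrinsics" (3x3 intrinsics, pixels), "distortion" ([k1, k2, p1, p2, k3] as OpenCV has them; the pictures are not rectified), "origin" and "attitude" of the camera in the world. Camera axes: x right, y down, z forward; pixel columns grow to the right and rows downward; lengths in m; the calibration is good to about 2 mm. A picture is of the moment at which its call begins: read the wrist's pose just before it. camera_model takes no time and is no camera call; for the wrist camera it gives the pose at the moment of the call.
- bot.hand_in(): hands the job in, once; it reports no verdict.
Trained networks look in the newest picture that a camera, given by its name, has taken for a name from the list of things; names that differ only in an ending like _2 or _b are one class to them, and where a whole thing is asked for, a point or a joint stands for the part that bears it (a point fixed in the world has none). Each returns a list of dicts, best first, with "score" (0 to 1); they miss things now and then, are a little off and sometimes report something else, mostly with a low value. They report only what shows in the picture. A call takes as long as a camera call.
- bot.recognise(camera, thing): "extent" ([left, top, right, bottom] as shares, 0 to 1, of the picture: columns of its width, rows of its height, round what is visible of it).
The state is a dict: "time_s": time; "q": joint angles; "qd": joint speeds; "joint_efforts": joint torques, N m; "eef_pos": TCP position; "tcp_rot": TCP orientation; "force": force on the tool from outside, world axes, zero at the start; "moment": the same for the moment, N m; "grip_width": opening from 0.0 (shut) to 1.0 (fully open).
Only numpy, scipy, OpenCV 4.12 (cv2) and the standard library are available. Lean on these libraries where they do the work, as an engineer would, in place of code of your own. Each camera call takes 0.05 s, during which the arm holds its last target.

## Working session

There is one attempt and no reset: what is moved stays moved. The work goes in short steps, Python scripts to look and compute and a shell command to move; the robot and the scene stay as the last step left them, time stands still between calls to the robot, and variables do not carry over. Pictures are saved under pics/ and viewed, and the job is handed in when it is done.

```bash
ls; mkdir -p pics
python3 - <<'E'
from workcell import bot
import cv2
s=bot.state()
print(s)
for n in ["scene","top"]:
    im=bot.read_camera(n); cv2.imwrite(f"pics/{n}0.png",im)
    print(n,bot.camera_model(n))
for c in ["scene","top"]:
    for t in ["latch_left_slot","cover","pump_box","spray_can"]:
        print(c,t,[(round(d['score'],2),[round(float(v),3) for v in d['extent']]) for d in bot.recognise(c,t)[:4]])
E
```

```text
pics
{'time_s': 0.0, 'q': array([-1.35096269,  0.46835695, -0.01161767,  1.60361152,  0.0060559 ,
        1.07139026, -0.05629183]), 'qd': array([-8.16245942e-04,  1.39956212e-03, -1.00247681e-03, -2.51089238e-05,
       -6.98614149e-04,  7.79332690e-04,  1.51955789e-03]), 'joint_efforts': array([ 2.07863859e-04, -5.20563447e+01, -1.28394098e-02, -2.43758672e+01,
       -5.67541597e-02,  1.70576863e-02,  1.58404696e-04]), 'eef_pos': array([0.16879773, 0.62704966, 0.18275855]), 'tcp_rot': array([[ 2.59832920e-01,  9.65653546e-01, -2.89636810e-04],
       [ 9.65652048e-01, -2.59833029e-01, -1.70827353e-03],
       [-1.72485760e-03,  1.64177321e-04, -9.99998499e-01]]), 'force': array([-0.06322581, -0.3440255 , -0.64887957]), 'moment': array([ 0.00025583, -0.01483148, -0.05835996]), 'grip_width': 0.9993861120415338}
scene {'intrinsics': array([[455.55883025,   0.        , 280.27171609],
       [  0.        , 455.55883025, 207.92499583],
       [  0.        ,   0.        ,   1.        ]]), 'distortion': array([-0.02360371,  0.        ,  0.        ,  0.        ,  0.        ]), 'origin': ar
[... 444 characters left out ...]
     ,  0.        ]), 'origin': array([0.36978273, 0.04023835, 1.22264056]), 'attitude': array([[-0.01670355, -0.987771  ,  0.15501434],
       [-0.99980092,  0.01480837, -0.01337262],
       [ 0.01091357, -0.15520685, -0.98782171]])}
scene latch_left_slot [(0.86, [0.457, 0.418, 0.52, 0.503])]
scene cover [(0.75, [0.35, 0.382, 0.657, 0.908])]
scene pump_box [(0.84, [0.344, 0.377, 0.652, 0.962])]
scene spray_can [(0.46, [0.226, 0.767, 0.251, 0.82])]
top latch_left_slot [(0.78, [0.478, 0.442, 0.538, 0.508])]
top cover [(0.84, [0.438, 0.302, 0.732, 0.54]), (0.58, [0.271, 0.635, 0.351, 0.705])]
top pump_box [(0.95, [0.433, 0.298, 0.722, 0.562])]
top spray_can [(0.93, [0.721, 0.4, 0.788, 0.468])]
```

View pics/scene0.png

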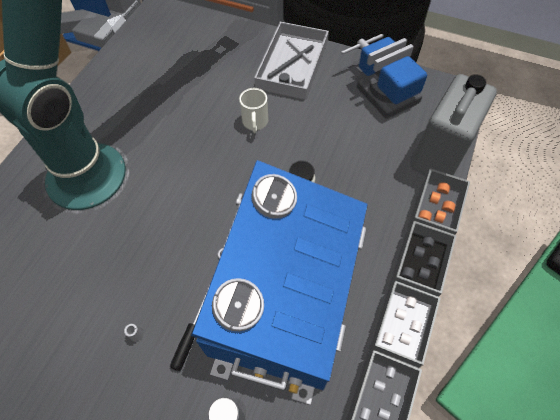

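View pics/top0.png

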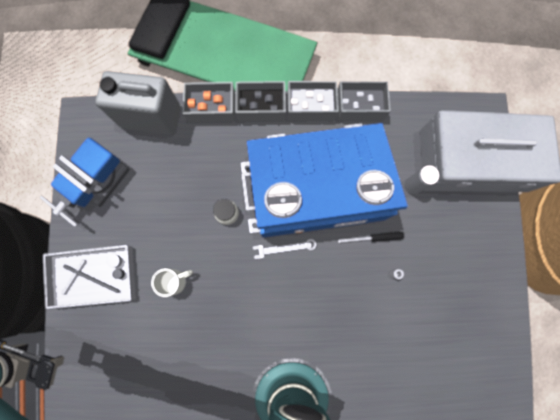

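Run:
```python
import cv2
a=cv2.imread('pics/scene0.png')[150:400,180:380]; b=cv2.imread('pics/top0.png')[115:265,235:415]
cv2.imwrite('pics/sc1.png',cv2.resize(a,None,fx=2.4,fy=2.4,interpolation=cv2.INTER_CUBIC)); cv2.imwrite('pics/tc1.png',cv2.resize(b,None,fx=4,fy=4,interpolation=cv2.INTER_CUBIC))
```

```text
(no output)
```

View pics/sc1.png

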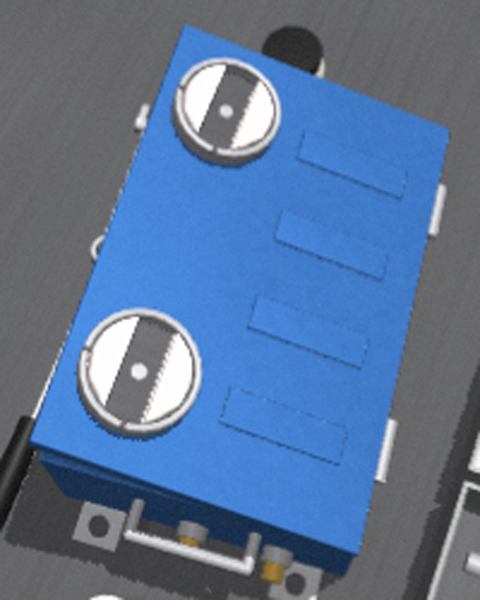

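View pics/tc1.png

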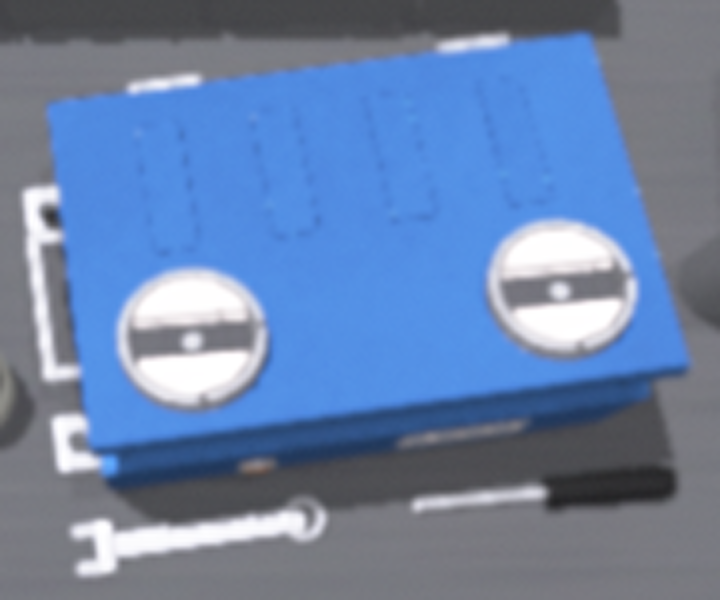

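```bash
cat > h.py <<'E'
import numpy as np, cv2, pickle
from scipy.optimize import least_squares
def geo(p,d,y,h):
    hx,hy,yaw,th=p
    c,s=np.cos(th),np.sin(th)
    f=-(0.264-d); n=0.008+h
    # cover rises at front: along-cover axis x (front->hinge) tilts down
    X=f*c+n*s; Z=0.135-f*s+n*c
    cy,sy=np.cos(yaw),np.sin(yaw)
    return np.array([hx+X*cy-y*sy, hy+X*sy+y*cy, Z])
def proj(cm,P):
    R=np.array(cm['attitude']); t=-R.T@np.array(cm['origin'])
    return cv2.projectPoints(np.array(P,float).reshape(-1,1,3),cv2.Rodrigues(R.T)[0],t,np.array(cm['intrinsics']),np.array(cm['distortion']))[0].reshape(-1,2)
def ray_plane(cm,uv,z):
    R=np.array(cm['attitude']);o=np.array(cm['origin'])
    n=cv2.undistortPoints(np.array(uv,float).reshape(-1,1,2),np.array(cm['intrinsics']),np.array(cm['distortion'])).reshape(-1,2)
    d=np.c_[n,np.ones(len(n))]@R.T
    return o+d*((z-o[2])/d[:,2])[:,None]
E
python3 - <<'E'
from h import *
from workcell import bot
S,T=bot.camera_model('scene'),bot.camera_model('top')
mod=[(0,.194,0),(0,-.194,0),(.264,.194,0),(.264,-.194,0),(.06,.12,0),(.06,-.12,0)]
mod=[m if i<4 else (m[0],m[1],.006) for i,m in enumerate(mod)]
us=np.array([(187,25),(32,440),(450,128),(358,553),(226,111),(139,371)])/2.4+[180,150]
ut=np.array([(90,447),(690,370),(48,104),(592,34),(193,341),(560,291)])/4+[235,115]
def r(p,a=1,b=1):
    P=[geo(p,*m) for m in mod]
    return np.r_[a*(proj(S,P)-us).ravel(),b*(proj(T,P)-ut).ravel()]
for a,b in((1,1),(1,0),(0,1)):
    k=least_squares(r,[.8,0,0,.2],args=(a,b),loss='soft_l1')
    print(a,b,k.x,np.sqrt(k.cost*2/12))
    if a*b: print(r(k.x).reshape(-1,2).round(1)); np.save('fit.npy',k.x);
    for m in mod: print(m,geo(k.x,*m).round(4), geo(np.r_[k.x[:3],0],*m).round(4))
for c in ["scene","top"]:
    for t in ["latch_left_slot","latch_right_slot","cover_edge","wrench","screwdriver","grease_jar","socket","mug","spray_can"]:
        W=np.array([560,420,560,420])
        print(c,t,[(round(d['score'],2),(np.array(d['extent'])*W).round(0)) for d in bot.recognise(c,t)[:2]])
E
```

```text
1 1 [ 0.75722677 -0.07583263  0.12254584  0.27076705] 1.1427496765897243
[[-1.6 -0.4]
 [-2.1  0. ]
 [ 0.1 -0. ]
 [-0.3  0.4]
 [-0.9  0.7]
 [-1.   0.1]
 [-0.5 -0.5]
 [-0.4 -2.1]
 [-0.6 -1.9]
 [-0.8 -1.5]
 [-0.4 -0.4]
 [-0.8 -0.3]]
(0, 0.194, 0) [0.4832 0.0859 0.2133] [0.4715 0.0844 0.143 ]
(0, -0.194, 0) [ 0.5306 -0.2992  0.2133] [ 0.5189 -0.3006  0.143 ]
(0.264, 0.194, 0) [0.7356 0.117  0.1427] [0.7335 0.1167 0.143 ]
(0.264, -0.194, 0) [ 0.7831 -0.2681  0.1427] [ 0.7809 -0.2684  0.143 ]
(0.06, 0.12, 0.006) [0.5512 0.0197 0.2031] [0.5401 0.0183 0.149 ]
(0.06, -0.12, 0.006) [ 0.5805 -0.2185  0.2031] [ 0.5694 -0.2199  0.149 ]
1 0 [ 0.75877558 -0.07483562  0.12254381  0.2719583 ] 0.5164687987835548
(0, 0.194, 0) [0.4848 0.0869 0.2136] [0.473  0.0854 0.143 ]
(0, -0.194, 0) [ 0.5322 -0.2982  0.2136] [ 0.5205 -0.2997  0.143 ]
(0.264, 0.194, 0) [0.7372 0.118  0.1427] [0.7351 0.1177 0.143 ]
(0.264, -0.194, 0) [ 0.7846 -0.2671  0.1427] [ 0.7825 -0.2674  0.143 ]
(0.06, 0.12, 0.006) [0.5528 0.0207 0.2033] [0.5416 0.0193 0.149 ]
(0.06, -0.12, 0.006) [ 0.5821 -0.2175  0.2033] [ 0.571  -0.2189  0.1
[... 937 characters left out ...]
)]
scene mug [(0.82, array([243.,  88., 269., 131.]))]
scene spray_can [(0.46, array([126., 322., 141., 344.]))]
top latch_left_slot [(0.78, array([268., 186., 301., 213.]))]
top latch_right_slot [(0.96, array([360., 174., 389., 202.]))]
top cover_edge [(0.6, array([246., 123., 408., 229.]))]
top wrench [(0.8, array([255., 240., 318., 259.]))]
top screwdriver [(0.53, array([339., 231., 406., 241.])), (0.52, array([358., 172., 389., 203.]))]
top grease_jar [(0.59, array([212., 197., 239., 225.])), (0.5, array([152., 270., 193., 295.]))]
top socket [(0.47, array([393., 270., 402., 280.]))]
top mug [(0.79, array([149., 267., 195., 297.]))]
top spray_can [(0.93, array([404., 168., 441., 197.]))]
```

```bash
python3 -m crank '{"linear":[[-0.02,0.02,-0.04],[-0.05,0.04,-0.07],[-0.08,0.07,-0.08],[-0.11,0.1,-0.08],[-0.14,0.126,-0.08],[-0.17,0.153,-0.08],[-0.2,0.18,-0.08],[-0.23,0.207,-0.08],[-0.26,0.234,-0.08],[-0.29,0.26,-0.08]],"dr":[[0,0,0],[0,0,0],[0,0,-0.03],[0,0,-0.06],[0,0,-0.09],[0,0,-0.12],[0,0,-0.15],[0,0,-0.18],[0,0,-0.21],[0,0,-0.246]],"grip":[-1,-1,-1,-1,-1,-1,-1,-1,-1,-1]}'
```

```text
time_s: 2.23
eef_pos: [0.3435, 0.2817, 0.2641]
tcp_rot: [[-0.126, 0.992, 0.001], [0.992, 0.126, 0.001], [0.001, 0.001, -1.0]]
force: [0.7, 0.3, -0.0]
grip_width: 0.297
```

```bash
python3 -m crank '{"linear":[[-0.04,0.013,0],[-0.078,0.026,0],[-0.116,0.039,0],[-0.154,0.052,0],[-0.192,0.065,0],[-0.23,0.078,0],[-0.268,0.09,0],[-0.306,0.103,0],[-0.344,0.116,0],[-0.38,0.128,0]],"dr":[[0,0,0],[0,0,0],[0,0,0],[0,0,0],[0,0,0],[0,0,0],[0,0,0],[0,0,0],[0,0,0],[0,0,0]],"grip":[-1,-1,-1,-1,-1,-1,-1,-1,-1,-1]}'
python3 - <<'E'
from workcell import bot
import cv2
print(bot.state()['eef_pos'],bot.state()['tcp_rot'].round(3))
for n in ["scene","wrist"]:
    cv2.imwrite(f"pics/{n}2.png",bot.read_camera(n))
print(bot.camera_model('wrist'))
E
```

```text
time_s: 3.07
eef_pos: [0.5175, -0.0799, 0.2642]
tcp_rot: [[-0.123, 0.992, 0.001], [0.992, 0.123, 0.0], [-0.0, 0.001, -1.0]]
force: [0.3, 0.7, -0.8]
grip_width: 0.004
[ 0.51747089 -0.07989082  0.26417096] [[-0.123  0.992  0.001]
 [ 0.992  0.123  0.   ]
 [-0.     0.001 -1.   ]]
{'intrinsics': array([[329.18363154,   0.        , 282.47361333],
       [  0.        , 329.18363154, 214.54502013],
       [  0.        ,   0.        ,   1.        ]]), 'distortion': array([-0.06839668,  0.        ,  0.        ,  0.        ,  0.        ]), 'origin': array([ 0.43620882, -0.09111573,  0.46476065]), 'attitude': array([[-0.11407666,  0.95041   ,  0.28932223],
       [ 0.99346394,  0.11030033,  0.02938076],
       [-0.00398857,  0.29078286, -0.95678076]])}
```

View pics/scene2.png

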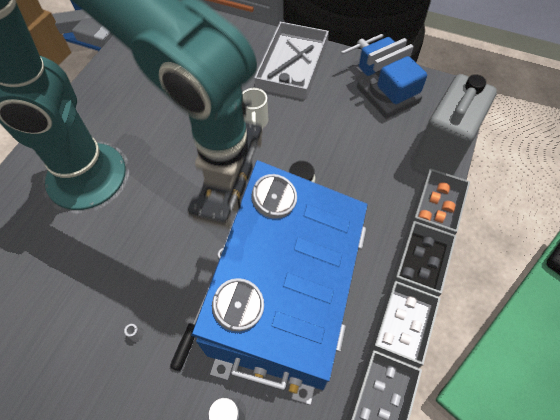

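View pics/wrist2.png

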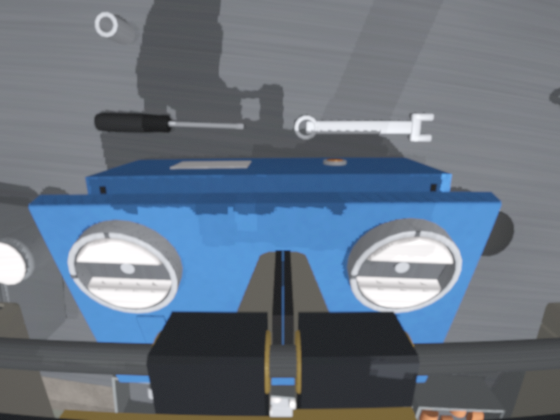

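```bash
python3 -m crank '{"linear":[[-0.015,0.005,0],[-0.025,0.01,0.01],[-0.025,0.01,0.02],[-0.025,0.01,0.03],[-0.025,0.01,0.038],[-0.025,0.01,0.046],[-0.025,0.01,0.054],[-0.025,0.01,0.062],[-0.025,0.01,0.07],[-0.025,0.01,0.078]],"dr":[[0,0,0],[0,0,0],[0,0,0],[0,0,0],[0,0,0],[0,0,0],[0,0,0],[0,0,0],[0,0,0],[0,0,0]],"grip":[-1,-1,-1,-1,-1,-1,-1,-1,-1,-1]}'
python3 - <<'E'
from workcell import bot
import cv2
for n in ["wrist"]:
    cv2.imwrite(f"pics/{n}3.png",bot.read_camera(n))
E
```

```text
time_s: 4.0
eef_pos: [0.5297, -0.1011, 0.185]
tcp_rot: [[-0.124, 0.992, 0.0], [0.992, 0.124, 0.0], [0.0, 0.0, -1.0]]
force: [-0.1, 0.8, 0.1]
grip_width: 0.002
```

View pics/wrist3.png

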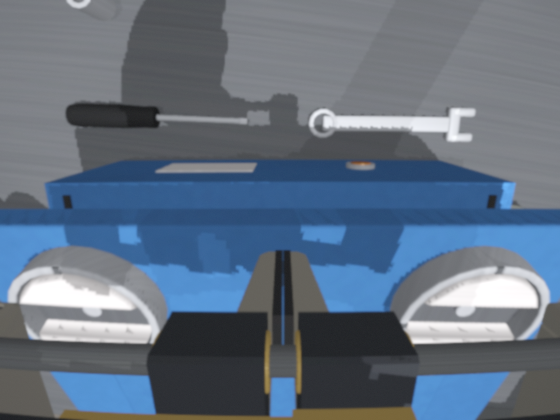

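Run:
```python
from workcell import bot
import cv2
for n in ["scene","top"]:
    im=bot.read_camera(n)
    im=im[140:400,160:400] if n=="scene" else im[100:290,230:430]
    cv2.imwrite(f"pics/{n}3.png",cv2.resize(im,None,fx=2.3,fy=2.3,interpolation=cv2.INTER_CUBIC))
s=bot.state();print(s['force'],s['eef_pos'])
```

```text
[-0.85394092  0.74849215  0.46767264] [ 0.52936096 -0.10127266  0.18503528]
```

View pics/scene3.png

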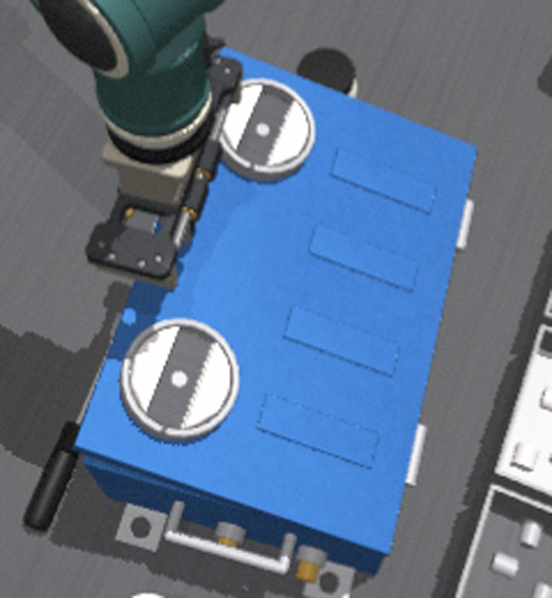

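View pics/top3.png

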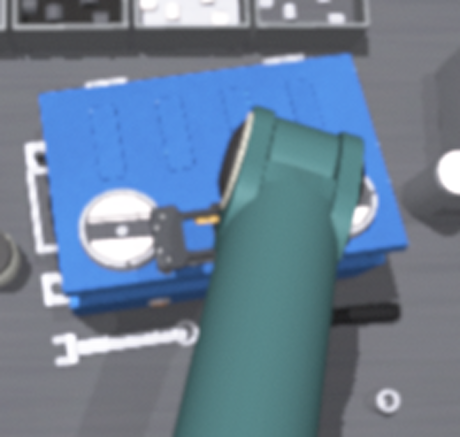

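Run:
```python
from h import *
from workcell import bot
W=bot.camera_model('wrist');S=bot.camera_model('scene');T=bot.camera_model('top')
s=bot.state();p=np.load('fit.npy')
print(proj(W,[s['eef_pos']]))
mod=[(0,.0,0),(0,.194,0),(.06,.12,.006),(.06,-.12,.006)]
for th in (.27,.22,.18,.1): print(th,proj(W,[geo(np.r_[p[:3],th],*m) for m in mod]).round(0).tolist())
print(W['origin'])
```

```text
[[279.80788895 245.17314027]]
0.27 [[275.0, 226.0], [600.0, 225.0], [460.0, 307.0], [93.0, 306.0]]
0.22 [[275.0, 213.0], [584.0, 213.0], [453.0, 295.0], [99.0, 294.0]]
0.18 [[275.0, 204.0], [572.0, 205.0], [448.0, 286.0], [105.0, 286.0]]
0.1 [[276.0, 191.0], [550.0, 193.0], [439.0, 272.0], [115.0, 271.0]]
[ 0.44823828 -0.10953765  0.38592926]
```

```bash
python3 - <<'E'
from h import *
from workcell import bot
W=bot.camera_model('wrist')
e=bot.state()['eef_pos']
for dz in (0,.01,.02,.03):
  for dx in (0,-.01): print(dz,dx,proj(W,[e+[dx,0,dz]]).round(0))
E
python3 -m crank '{"linear":[[0,0,0.003],[0,0,0.006],[0,0,0.009],[0,0,0.012],[0,0,0.015],[0,0,0.015],[0,0,0.015],[0,0,0.015],[0,0,0.015],[0,0,0.015]],"dr":[[0,0,0],[0,0,0],[0,0,0],[0,0,0],[0,0,0],[0,0,0],[0,0,0],[0,0,0],[0,0,0],[0,0,0]],"grip":[-1,-1,-1,-1,-1,-1,-1,-1,-1,-1]}'
python3 - <<'E'
from workcell import bot
import cv2
for n in ["wrist"]:
    cv2.imwrite(f"pics/{n}4.png",bot.read_camera(n))
E
```

```text
0 0 [[280. 245.]]
0 -0.01 [[282. 231.]]
0.01 0 [[280. 251.]]
0.01 -0.01 [[282. 236.]]
0.02 0 [[280. 258.]]
0.02 -0.01 [[282. 242.]]
0.03 0 [[279. 265.]]
0.03 -0.01 [[282. 249.]]
time_s: 4.98
eef_pos: [0.5298, -0.1011, 0.1706]
tcp_rot: [[-0.123, 0.992, -0.0], [0.992, 0.123, 0.0], [0.0, 0.0, -1.0]]
force: [0.2, 0.4, 0.6]
grip_width: 0.006
```

View pics/wrist4.png

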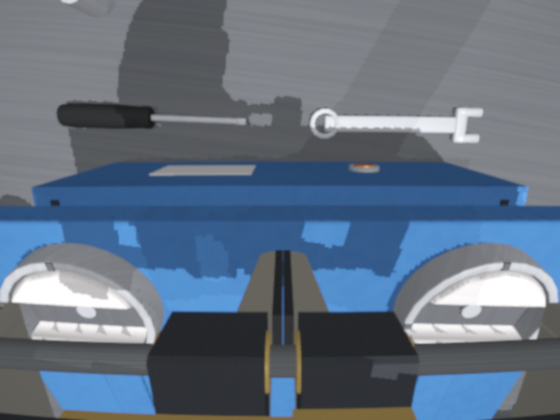

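Run:
```python
from h import *
from workcell import bot
W=bot.camera_model('wrist');p=np.load('fit.npy')
print(W['origin'])
mod=[(0,.0,0),(.06,.12,.006),(.06,-.12,.006)]
for th in (.27,.24,.22,.2,.18,.15): print(th,proj(W,[geo(np.r_[p[:3],th],*m) for m in mod]).round(0).tolist())
im=bot.read_camera('scene')
cv2.imwrite("pics/scene4.png",cv2.resize(im[140:400,160:400],None,fx=2.3,fy=2.3,interpolation=cv2.INTER_CUBIC))
```

```text
[ 0.44838938 -0.10949673  0.3713906 ]
0.27 [[274.0, 234.0], [471.0, 319.0], [80.0, 318.0]]
0.24 [[274.0, 225.0], [467.0, 311.0], [85.0, 310.0]]
0.22 [[274.0, 220.0], [464.0, 306.0], [88.0, 305.0]]
0.2 [[275.0, 215.0], [461.0, 301.0], [91.0, 300.0]]
0.18 [[275.0, 210.0], [458.0, 297.0], [94.0, 296.0]]
0.15 [[275.0, 204.0], [454.0, 290.0], [98.0, 289.0]]
```

View pics/scene4.png

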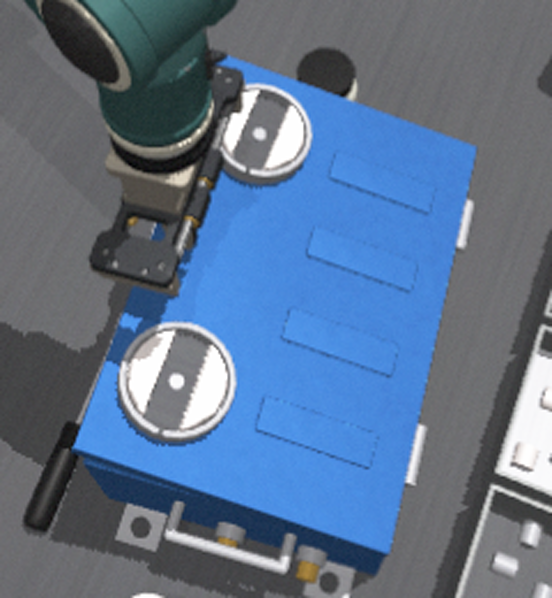

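```bash
python3 -m crank '{"linear":[[0,0,0.003],[0,0,0.006],[0,0,0.009],[0,0,0.012],[0,0,0.015],[0,0,0.018],[0,0,0.021],[0,0,0.024],[0,0,0.024],[0,0,0.024]],"dr":[[0,0,0],[0,0,0],[0,0,0],[0,0,0],[0,0,0],[0,0,0],[0,0,0],[0,0,0],[0,0,0],[0,0,0]],"grip":[-1,-1,-1,-1,-1,-1,-1,-1,-1,-1]}'
python3 - <<'E'
from workcell import bot
import cv2
from h import *
cv2.imwrite(f"pics/wrist5.png",bot.read_camera("wrist"))
im=bot.read_camera('scene')
cv2.imwrite("pics/scene5.png",cv2.resize(im[140:400,160:400],None,fx=2.3,fy=2.3,interpolation=cv2.INTER_CUBIC))
W=bot.camera_model('wrist');p=np.load('fit.npy')
mod=[(0,.0,0),(.06,.12,.006),(.06,-.12,.006)]
for th in (.27,.24,.22,.2,.18,.15,.12,.09,.06): print(th,proj(W,[geo(np.r_[p[:3],th],*m) for m in mod]).round(0).tolist())
E
```

```text
time_s: 5.92
eef_pos: [0.5298, -0.1012, 0.1463]
tcp_rot: [[-0.123, 0.992, -0.0], [0.992, 0.123, -0.0], [-0.0, -0.0, -1.0]]
force: [-0.6, -0.2, -0.2]
grip_width: 0.001
0.27 [[272.0, 253.0], [494.0, 344.0], [56.0, 343.0]]
0.24 [[273.0, 242.0], [489.0, 335.0], [61.0, 334.0]]
0.22 [[273.0, 235.0], [485.0, 329.0], [65.0, 328.0]]
0.2 [[273.0, 229.0], [482.0, 323.0], [69.0, 322.0]]
0.18 [[274.0, 223.0], [478.0, 318.0], [72.0, 317.0]]
0.15 [[274.0, 216.0], [474.0, 310.0], [77.0, 309.0]]
0.12 [[274.0, 209.0], [469.0, 303.0], [82.0, 302.0]]
0.09 [[275.0, 204.0], [464.0, 296.0], [87.0, 295.0]]
0.06 [[275.0, 199.0], [460.0, 290.0], [92.0, 290.0]]
```

View pics/wrist5.png

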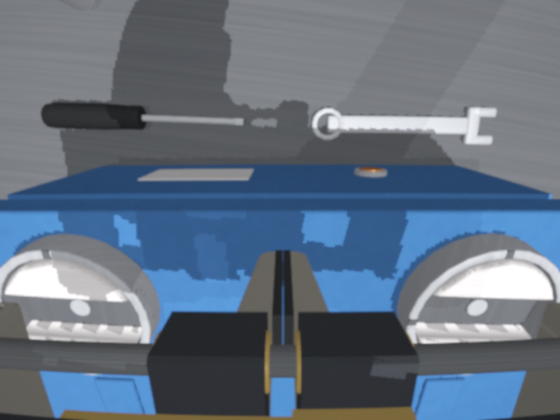

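View pics/scene5.png

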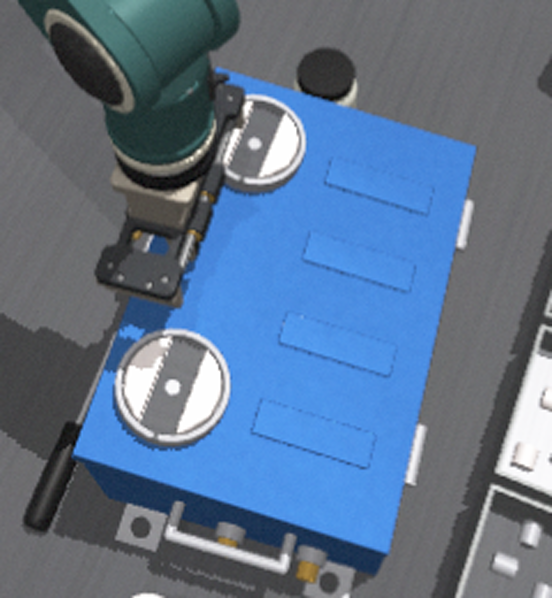

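```bash
python3 -m crank '{"linear":[[0,0,0.003],[0,0,0.006],[0,0,0.009],[0,0,0.012],[0,0,0.015],[0,0,0.018],[0,0,0.02],[0,0,0.022],[0,0,0.022],[0,0,0.022]],"dr":[[0,0,0],[0,0,0],[0,0,0],[0,0,0],[0,0,0],[0,0,0],[0,0,0],[0,0,0],[0,0,0],[0,0,0]],"grip":[-1,-1,-1,-1,-1,-1,-1,-1,-1,-1]}'
python3 - <<'E'
from workcell import bot
import cv2
from h import *
cv2.imwrite(f"pics/wrist6.png",bot.read_camera("wrist"))
im=bot.read_camera('scene')
cv2.imwrite("pics/scene6.png",cv2.resize(im[140:400,160:400],None,fx=2.3,fy=2.3,interpolation=cv2.INTER_CUBIC))
W=bot.camera_model('wrist');p=np.load('fit.npy')
mod=[(0,.0,0),(.06,.12,.006),(.06,-.12,.006)]
for th in (.15,.12,.09,.06,.03,0): print(th,proj(W,[geo(np.r_[p[:3],th],*m) for m in mod]).round(0).tolist())
E
```

```text
time_s: 6.85
eef_pos: [0.5301, -0.1012, 0.1245]
tcp_rot: [[-0.123, 0.992, 0.001], [0.992, 0.123, -0.0], [-0.0, 0.001, -1.0]]
force: [0.1, 0.6, 0.7]
grip_width: 0.006
0.15 [[273.0, 229.0], [495.0, 332.0], [55.0, 331.0]]
0.12 [[273.0, 222.0], [489.0, 323.0], [61.0, 322.0]]
0.09 [[274.0, 215.0], [484.0, 316.0], [67.0, 315.0]]
0.06 [[274.0, 209.0], [478.0, 308.0], [73.0, 308.0]]
0.03 [[275.0, 204.0], [473.0, 302.0], [78.0, 301.0]]
0 [[275.0, 200.0], [468.0, 296.0], [84.0, 295.0]]
```

View pics/wrist6.png

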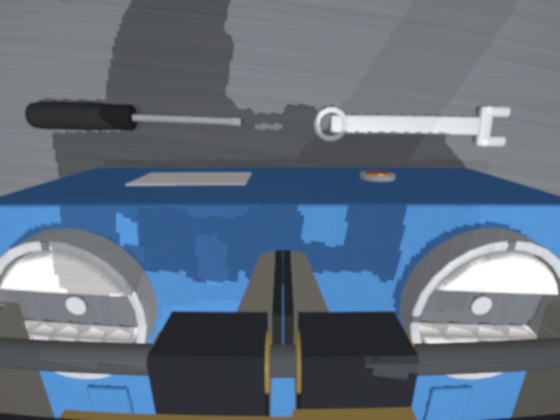

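View pics/scene6.png

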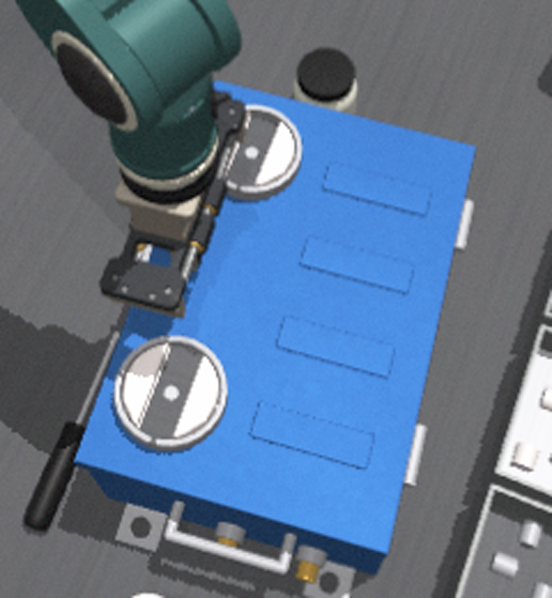

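```bash
python3 -m crank '{"linear":[[0,0,0.002],[0,0,0.004],[0,0,0.006],[0,0,0.008],[0,0,0.009],[0,0,0.01],[0,0,0.011],[0,0,0.012],[0,0,0.012],[0,0,0.012]],"dr":[[0,0,0],[0,0,0],[0,0,0],[0,0,0],[0,0,0],[0,0,0],[0,0,0],[0,0,0],[0,0,0],[0,0,0]],"grip":[-1,-1,-1,-1,-1,-1,-1,-1,-1,-1]}'
python3 - <<'E'
from workcell import bot
import cv2
from h import *
cv2.imwrite(f"pics/wrist7.png",bot.read_camera("wrist"))
print(bot.state()['force'],bot.state()['joint_efforts'])
im=bot.read_camera('scene')
cv2.imwrite("pics/scene7.png",cv2.resize(im[140:400,160:400],None,fx=2.3,fy=2.3,interpolation=cv2.INTER_CUBIC))
W=bot.camera_model('wrist');p=np.load('fit.npy')
mod=[(0,.0,0),(.06,.12,.006),(.06,-.12,.006)]
for th in (.09,.06,.03,0): print(th,proj(W,[geo(np.r_[p[:3],th],*m) for m in mod]).round(0).tolist())
E
```

```text
time_s: 7.78
eef_pos: [0.5296, -0.1013, 0.1126]
tcp_rot: [[-0.123, 0.992, -0.0], [0.992, 0.123, 0.0], [0.0, -0.0, -1.0]]
force: [-2.2, 1.2, 2.1]
grip_width: 0.005
[-0.17535705 -0.3414901   2.50228556] [ 6.30339680e-03 -3.90765166e+01  5.14156044e+00 -2.01088929e+01
 -2.07951918e-03 -2.76711881e-01  1.06089170e-03]
0.09 [[273.0, 223.0], [496.0, 329.0], [54.0, 328.0]]
0.06 [[274.0, 216.0], [490.0, 321.0], [61.0, 320.0]]
0.03 [[274.0, 211.0], [484.0, 314.0], [67.0, 313.0]]
0 [[275.0, 206.0], [478.0, 307.0], [73.0, 306.0]]
```

View pics/wrist7.png

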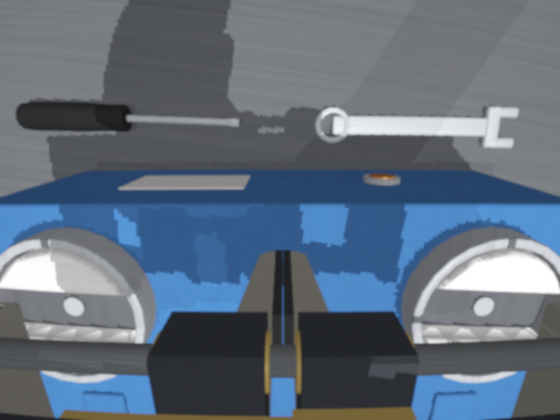

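View pics/scene7.png

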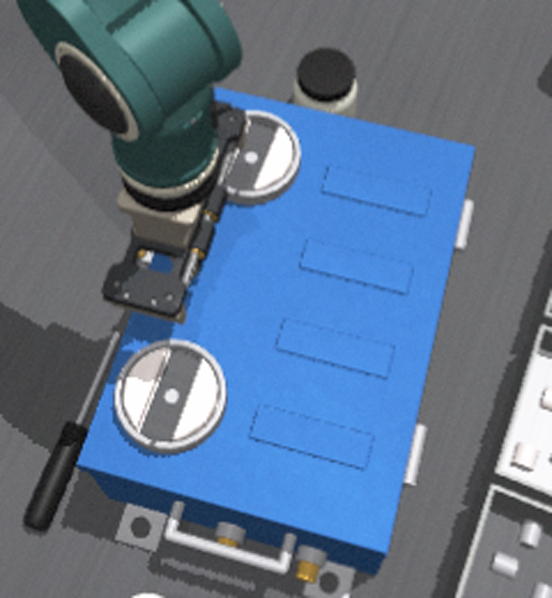

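```bash
python3 -m crank '{"linear":[[0,0,0.001],[0,0,0.002],[0,0,0.003],[0,0,0.003],[0,0,0.003],[0,0,0.003],[0,0,0.003],[0,0,0.003],[0,0,0.003],[0,0,0.003]],"dr":[[0,0,0],[0,0,0],[0,0,0],[0,0,0],[0,0,0],[0,0,0],[0,0,0],[0,0,0],[0,0,0],[0,0,0]],"grip":[-1,-1,-1,-1,-1,-1,-1,-1,-1,-1]}'
```

```text
time_s: 8.72
eef_pos: [0.5297, -0.1012, 0.1124]
tcp_rot: [[-0.123, 0.992, 0.0], [0.992, 0.123, 0.002], [0.002, 0.001, -1.0]]
force: [-9.9, 2.2, 25.5]
grip_width: 0.006
```

```bash
python3 -m crank '{"linear":[[0,0,-0.005],[0,0,-0.015],[0,0,-0.03],[0,0,-0.05],[0,0,-0.07],[0,0,-0.09],[0,0,-0.1],[0,0,-0.1],[0,0,-0.1],[0,0,-0.1]],"dr":[[0,0,0],[0,0,0],[0,0,0],[0,0,0],[0,0,0],[0,0,0],[0,0,0],[0,0,0],[0,0,0],[0,0,0]],"grip":[-1,-1,-1,-1,-0.4,-0.4,-0.4,-0.4,-0.4,-0.4]}'
python3 - <<'E'
from workcell import bot
import cv2
from h import *
W=bot.camera_model('wrist');p=np.load('fit.npy');p[3]=0
cv2.imwrite(f"pics/wrist8.png",bot.read_camera("wrist"))
s=bot.state();print(s['grip_width'])
print(proj(W,[s['eef_pos'],s['eef_pos']+[0,0,.03],s['eef_pos']+[-.01,0,.03]]).round(0).tolist())
mod=[(0,.0,0),(.06,.12,.006),(.06,-.12,.006),(0,.194,0),(0,-.194,0)]
print(proj(W,[geo(p,*m) for m in mod]).round(0).tolist())
E
```

```text
time_s: 9.55
eef_pos: [0.529, -0.1011, 0.2086]
tcp_rot: [[-0.123, 0.992, -0.002], [0.992, 0.123, 0.0], [0.0, -0.002, -1.0]]
force: [-0.5, 0.1, -0.1]
grip_width: 0.3
0.29892723851993225
[[280.0, 245.0], [279.0, 265.0], [281.0, 249.0]]
[[277.0, 176.0], [416.0, 246.0], [138.0, 246.0], [506.0, 177.0], [48.0, 177.0]]
```

View pics/wrist8.png

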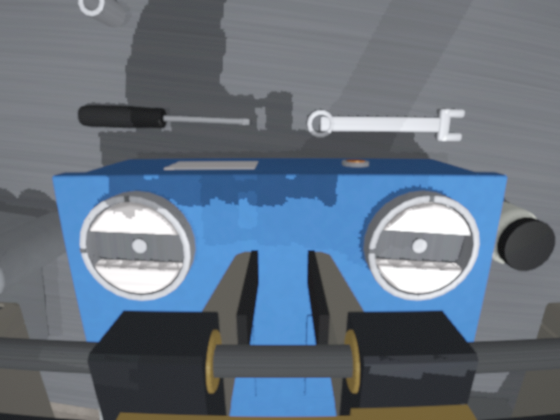

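Run:
```python
from workcell import bot
from h import *
W=bot.camera_model('wrist');p=np.load('fit.npy');p[3]=0
im=cv2.imread('pics/wrist8.png')
print(ray_plane(W,[(420,246),(139,246)],.150),[geo(p,.06,y,.007).round(4) for y in(.12,-.12)])
cv2.imwrite('pics/w8c.png',np.hstack([cv2.resize(im[180:310,65:205],None,fx=2.8,fy=2.8,interpolation=2),cv2.resize(im[180:310,350:490],None,fx=2.8,fy=2.8,interpolation=2)]))
# rectified top-down view of the plane of head mouth z=.149, cover axes
for nm,y,c in (('L',.12,(420,246)),('R',-.12,(139,246))):
    C=ray_plane(W,[c],.149)[0]
    cy,sy=np.cos(p[2]),np.sin(p[2])
    N=240; g=np.linspace(-.06,.06,N)
    A,B=np.meshgrid(g,g) # A: right = -y ; B down = -x
    X=C[0]+(-B)*cy-(-A)*sy; Y=C[1]+(-B)*sy+(-A)*cy
    uv=proj(W,np.stack([X,Y,np.full_like(X,.149)],-1).reshape(-1,3)).reshape(N,N,2).astype(np.float32)
    cv2.imwrite(f'pics/rect{nm}.png',cv2.resize(cv2.remap(im,uv[...,0],uv[...,1],cv2.INTER_CUBIC),None,fx=1.6,fy=1.6))
a=cv2.imread('pics/rectL.png');b=cv2.imread('pics/rectR.png');cv2.imwrite('pics/rect.png',np.hstack([a,b]))
```

```text
[[ 0.53872142  0.02083492  0.15      ]
 [ 0.56850485 -0.21865208  0.15      ]] [array([0.5401, 0.0183, 0.15  ]), array([ 0.5694, -0.2199,  0.15  ])]
```

View pics/rect.png

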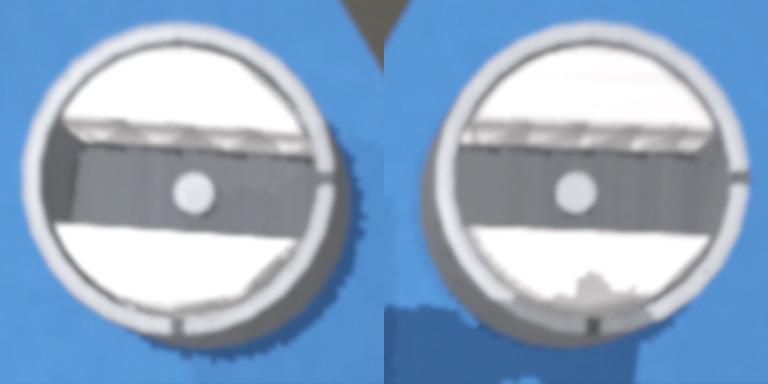

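```bash
python3 -m crank '{"linear":[[0.02,0.004,0],[0.045,0.009,0],[0.07,0.014,0],[0.09,0.019,0],[0.108,0.023,0],[0.118,0.025,0],[0.118,0.025,0.01],[0.118,0.025,0.023],[0.118,0.025,0.033],[0.118,0.025,0.033]],"dr":[[0,0,0],[0,0,0],[0,0,0.01],[0,0,0.02],[0,0,0.03],[0,0,0.03],[0,0,0.03],[0,0,0.03],[0,0,0.03],[0,0,0.03]],"grip":[-0.09,-0.09,-0.09,-0.09,-0.09,-0.09,-0.09,-0.09,-0.09,-0.09]}'
python3 - <<'E'
from workcell import bot
import cv2
from h import *
W=bot.camera_model('wrist')
cv2.imwrite(f"pics/wrist9.png",bot.read_camera("wrist"))
cv2.imwrite(f"pics/scene9.png",bot.read_camera("scene"))
s=bot.state();print(s['grip_width'],s['eef_pos'])
print(proj(W,[[.5387,.0208,.149],[.5401,.0183,.149],s['eef_pos']+[0,0,.03],s['eef_pos']+[-.01,0,.03]]).round(0).tolist())
E
```

```text
time_s: 10.43
eef_pos: [0.538, 0.0174, 0.1739]
tcp_rot: [[-0.075, 0.997, -0.005], [0.997, 0.075, -0.002], [-0.001, -0.005, -1.0]]
force: [-0.4, 0.3, -0.3]
grip_width: 0.454
0.457081482711455 [0.53958165 0.01761205 0.17600619]
[[285.0, 234.0], [281.0, 235.0], [279.0, 269.0], [281.0, 253.0]]
```

View pics/wrist9.png

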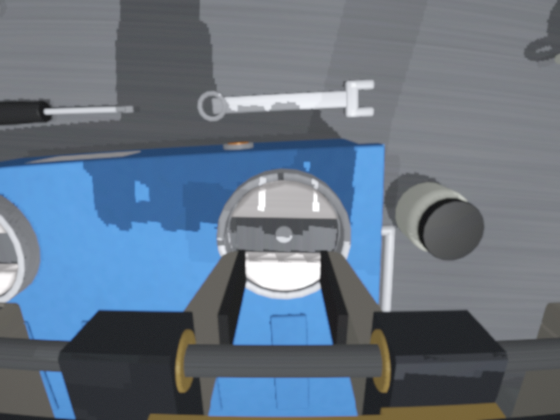

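View pics/scene9.png

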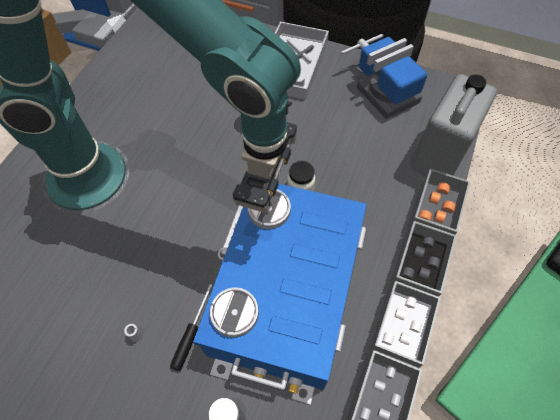

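```bash
python3 -m crank '{"linear":[[0.002,0,0.008],[0.002,0,0.016],[0.002,0,0.024],[0.002,0,0.032],[0.002,0,0.037],[0.002,0,0.041],[0.002,0,0.045],[0.002,0,0.05],[0.002,0,0.055],[0.002,0,0.055]],"dr":[[0,0,0],[0,0,0],[0,0,0],[0,0,0],[0,0,0],[0,0,0],[0,0,0],[0,0,0],[0,0,0],[0,0,0]],"grip":[-0.09,-0.09,-0.09,-0.09,-0.09,-0.09,-0.09,-0.09,-0.09,-0.09]}'
python3 - <<'E'
from workcell import bot
import cv2
from h import *
W=bot.camera_model('wrist')
cv2.imwrite(f"pics/wrist10.png",bot.read_camera("wrist"))
s=bot.state();print(s['force'],s['moment'],s['eef_pos'])
print(proj(W,[[.5387,.0208,.149],[.5401,.0183,.149]]).round(0).tolist())
E
```

```text
time_s: 11.37
eef_pos: [0.5393, 0.0208, 0.1207]
tcp_rot: [[-0.076, 0.997, -0.001], [0.997, 0.076, -0.0], [-0.0, -0.001, -1.0]]
force: [0.6, -0.0, 0.2]
grip_width: 0.455
[ 0.83085315 -0.04948707  0.22211795] [ 0.05540469  0.03110425 -0.01063079] [0.53954072 0.02082213 0.12121235]
[[279.0, 263.0], [275.0, 265.0]]
```

View pics/wrist10.png

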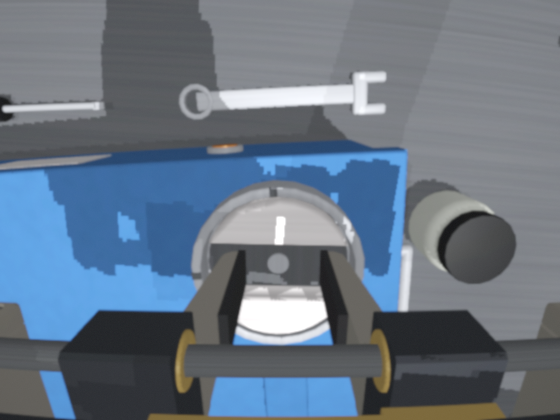

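```bash
python3 -m crank '{"linear":[[-0.0015,0,0],[-0.0025,0,0],[-0.0025,0,0],[-0.0025,0,0],[-0.0025,0,0],[-0.0025,0,0],[-0.0025,0,0],[-0.0025,0,0],[-0.0025,0,0],[-0.0025,0,0]],"dr":[[0,0,0.02],[0,0,0.06],[0,0,0.11],[0,0,0.16],[0,0,0.21],[0,0,0.26],[0,0,0.31],[0,0,0.36],[0,0,0.41],[0,0,0.46]],"grip":[-0.09,-0.09,-0.09,-0.09,-0.09,-0.09,-0.09,-0.09,-0.09,-0.09]}'
python3 - <<'E'
from workcell import bot
import cv2
from h import *
cv2.imwrite(f"pics/wrist11.png",bot.read_camera("wrist"))
s=bot.state();print(s['force'],s['moment'],s['eef_pos'],s['q'])
E
```

```text
time_s: 12.25
eef_pos: [0.5388, 0.0188, 0.1219]
tcp_rot: [[0.606, 0.796, -0.002], [0.796, -0.606, 0.001], [-0.001, -0.003, -1.0]]
force: [-3.5, 1.2, 2.4]
grip_width: 0.451
[-3.68243268  1.19558762  1.4686877 ] [0.14184765 0.75874023 0.03117813] [0.53892784 0.01876378 0.12180847] [-0.63124915  0.40980462  0.67029434  1.9630086  -0.32813326  0.87985922
  1.12822636]
```

View pics/wrist11.png

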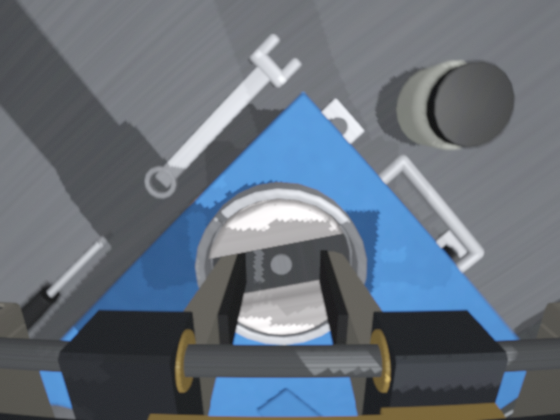

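```bash
python3 -m crank '{"linear":[[0,0,0],[0,0,0],[0,0,0],[0,0,0],[0,0,0],[0,0,0],[0,0,0],[0,0,0],[0,0,0],[0,0,0]],"dr":[[0,0,0.06],[0,0,0.12],[0,0,0.18],[0,0,0.24],[0,0,0.3],[0,0,0.36],[0,0,0.42],[0,0,0.48],[0,0,0.54],[0,0,0.58]],"grip":[-0.09,-0.09,-0.09,-0.09,-0.09,-0.09,-0.09,-0.09,-0.09,-0.09]}'
python3 -m crank '{"linear":[[0,0,0],[0,0,0],[0,0,0],[0,0,0],[0,0,0],[0,0,0],[0,0,0],[0,0,0],[0,0,0],[0,0,0]],"dr":[[0,0,0.02],[0,0,0.04],[0,0,0.06],[0,0,0.08],[0,0,0.08],[0,0,0.08],[0,0,0.08],[0,0,0.08],[0,0,0.08],[0,0,0.08]],"grip":[-0.09,-0.09,-0.09,-0.09,-0.09,-0.09,-0.09,-0.09,-0.09,-0.09]}'
python3 - <<'E'
from workcell import bot
import cv2
from h import *
cv2.imwrite(f"pics/wrist12.png",bot.read_camera("wrist"))
s=bot.state();print(s['force'],s['moment'],s['eef_pos'],s['q'])
E
```

```text
time_s: 13.13
eef_pos: [0.5394, 0.0183, 0.1218]
tcp_rot: [[1.0, 0.01, -0.001], [0.01, -1.0, 0.0], [-0.001, -0.0, -1.0]]
force: [-3.7, 0.1, 1.7]
grip_width: 0.459
time_s: 13.97
eef_pos: [0.5396, 0.0183, 0.1217]
tcp_rot: [[0.994, -0.111, -0.001], [-0.111, -0.994, 0.0], [-0.001, -0.0, -1.0]]
force: [-5.2, -1.5, 3.5]
grip_width: 0.454
[-4.54495075 -1.23023599  4.90759875] [-0.28476724  1.33536213  0.95512172] [0.53959093 0.01829144 0.12171387] [-0.81204419  0.48647607  0.92649884  1.97213724 -0.4877712   0.92347517
  0.25310249]
```

View pics/wrist12.png

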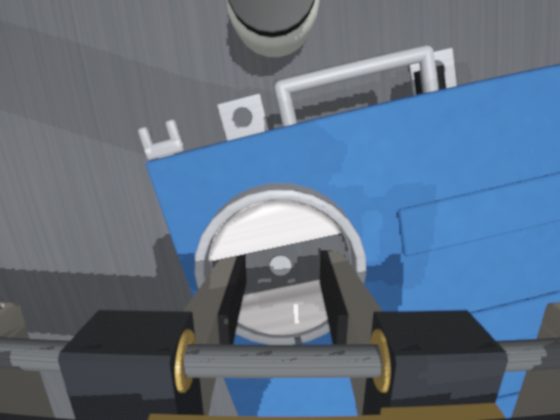

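```bash
python3 -m crank '{"linear":[[0,0,0],[0,0,0],[0,0,0],[0,0,-0.01],[0,0,-0.025],[0,0,-0.045],[0,0,-0.065],[0,0,-0.085],[0,0,-0.1],[0,0,-0.1]],"dr":[[0,0,-0.04],[0,0,-0.08],[0,0,-0.12],[0,0,-0.13],[0,0,-0.13],[0,0,-0.13],[0,0,-0.13],[0,0,-0.13],[0,0,-0.13],[0,0,-0.13]],"grip":[-0.09,-0.09,-0.09,-0.09,-0.09,-0.09,-0.09,-0.09,-0.09,-0.09]}'
cat > rect.py <<'E'
from workcell import bot
from h import *
def rect(name,center,out,cam='wrist'):
    W=bot.camera_model(cam); im=bot.read_camera(cam)
    yaw=np.load('fit.npy')[2]; cy,sy=np.cos(yaw),np.sin(yaw)
    N=240; g=np.linspace(-.07,.07,N); A,B=np.meshgrid(g,g)
    X=center[0]-B*cy+A*sy; Y=center[1]-B*sy-A*cy
    uv=proj(W,np.stack([X,Y,np.full_like(X,.15)],-1).reshape(-1,3)).reshape(N,N,2).astype(np.float32)
    r=cv2.remap(im,uv[...,0],uv[...,1],cv2.INTER_CUBIC)
    cv2.imwrite(out,cv2.resize(np.hstack([r,im[:,:][90:330,140:420]]),None,fx=1.5,fy=1.5))
E
python3 -c "
from rect import *
rect('L',(.5395,.0185),'pics/r13.png')"
```

```text
time_s: 14.85
eef_pos: [0.5431, 0.0183, 0.2254]
tcp_rot: [[0.996, 0.089, 0.008], [0.089, -0.996, 0.002], [0.008, -0.002, -1.0]]
force: [0.7, 0.0, 0.9]
grip_width: 0.457
```

View pics/r13.png

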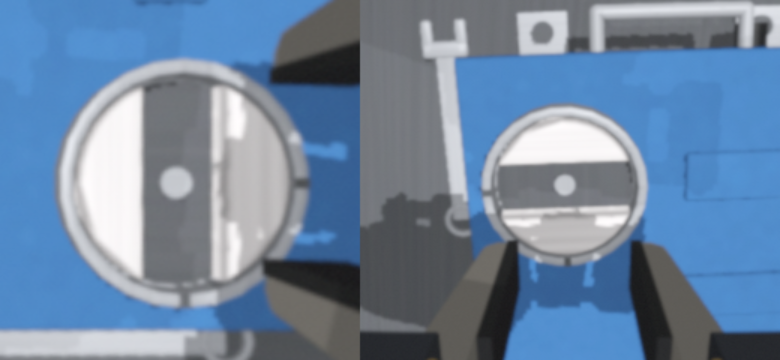

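```bash
python3 -m crank '{"linear":[[0.001,0.01,0],[0.002,0.03,0],[0.003,0.06,0],[0.004,0.09,0],[0.005,0.12,0],[0.006,0.15,0],[0.007,0.18,0],[0.008,0.21,0],[0.008,0.23,0],[0.008,0.239,0]],"dr":[[0,0,-0.05],[0,0,-0.12],[0,0,-0.19],[0,0,-0.26],[0,0,-0.33],[0,0,-0.4],[0,0,-0.47],[0,0,-0.54],[0,0,-0.61],[0,0,-0.68]],"grip":[-0.09,-0.09,-0.09,-0.09,-0.09,-0.09,-0.09,-0.09,-0.09,-0.09]}'
python3 -m crank '{"linear":[[0,0,0],[0,0,0],[0,0,0],[0,0,0],[0,0,0],[0,0,0],[0,0,0.01],[0,0,0.02],[0,0,0.03],[0,0,0.03]],"dr":[[0,0,-0.07],[0,0,-0.14],[0,0,-0.21],[0,0,-0.27],[0,0,-0.32],[0,0,-0.32],[0,0,-0.32],[0,0,-0.32],[0,0,-0.32],[0,0,-0.32]],"grip":[-0.09,-0.09,-0.09,-0.09,-0.09,-0.09,-0.09,-0.09,-0.09,-0.09]}'
python3 - <<'E'
from workcell import bot
import cv2
from h import *
W=bot.camera_model('wrist');s=bot.state()
cv2.imwrite(f"pics/wrist14.png",bot.read_camera("wrist"))
print(s['eef_pos'],s['tcp_rot'].round(3)[:2,0],s['q'])
print(proj(W,[[.569,-.2193,.149]]).round(0).tolist())
E
```

```text
time_s: 15.73
eef_pos: [0.5692, -0.2229, 0.2207]
tcp_rot: [[0.4, 0.917, -0.001], [0.917, -0.4, -0.002], [-0.002, 0.0, -1.0]]
force: [-0.2, -0.5, -0.3]
grip_width: 0.451
time_s: 16.57
eef_pos: [0.5683, -0.218, 0.1884]
tcp_rot: [[-0.091, 0.996, -0.005], [0.996, 0.091, 0.001], [0.002, -0.005, -1.0]]
force: [0.2, -0.1, 0.6]
grip_width: 0.455
[ 0.56833966 -0.217988    0.18844675] [-0.091  0.996] [-0.14570429  0.43487033  0.60760051  1.73165225 -0.27719307  1.06716883
  2.21641248]
[[278.0, 227.0]]
```

View pics/wrist14.png

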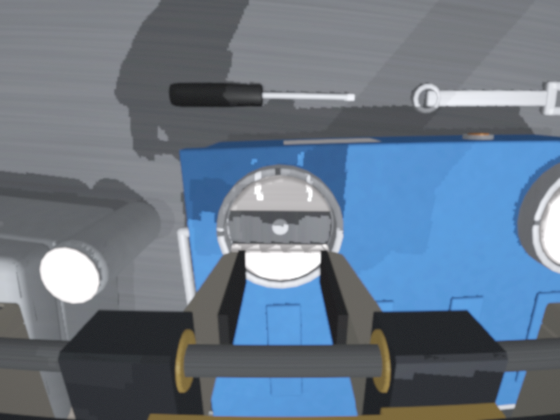

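```bash
python3 -m crank '{"linear":[[-0.0015,0,0.01],[-0.0015,0,0.02],[-0.0015,0,0.03],[-0.0015,0,0.039],[-0.0015,0,0.046],[-0.0015,0,0.052],[-0.0015,0,0.058],[-0.0015,0,0.063],[-0.0015,0,0.067],[-0.0015,0,0.067]],"dr":[[0,0,0],[0,0,0],[0,0,0],[0,0,0],[0,0,0],[0,0,0],[0,0,0],[0,0,0],[0,0,0],[0,0,0]],"grip":[-0.09,-0.09,-0.09,-0.09,-0.09,-0.09,-0.09,-0.09,-0.09,-0.09]}'
python3 - <<'E'
from workcell import bot
import cv2
from h import *
W=bot.camera_model('wrist');s=bot.state()
cv2.imwrite(f"pics/wrist15.png",bot.read_camera("wrist"))
print(s['eef_pos'],s['force'],s['moment'])
print(proj(W,[[.569,-.2193,.149]]).round(0).tolist())
E
```

```text
time_s: 17.45
eef_pos: [0.5698, -0.2202, 0.1239]
tcp_rot: [[-0.092, 0.996, -0.001], [0.996, 0.092, 0.0], [0.0, -0.001, -1.0]]
force: [0.6, -0.6, 1.0]
grip_width: 0.457
[ 0.5697524  -0.2202129   0.12386153] [ 0.5894599  -0.55883357  0.99189786] [0.02140692 0.02426027 0.01434609]
[[281.0, 260.0]]
```

View pics/wrist15.png

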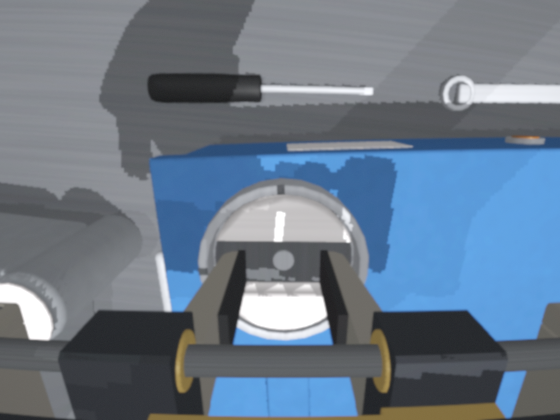

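```bash
python3 -m crank '{"linear":[[0,0,0.002],[0,0,0.002],[0,0,0.002],[0,0,0.002],[0,0,0.002],[0,0,0.002],[0,0,0.002],[0,0,0.002],[0,0,0.002],[0,0,0.002]],"dr":[[0,0,0.02],[0,0,0.07],[0,0,0.12],[0,0,0.18],[0,0,0.24],[0,0,0.3],[0,0,0.36],[0,0,0.42],[0,0,0.48],[0,0,0.53]],"grip":[-0.09,-0.09,-0.09,-0.09,-0.09,-0.09,-0.09,-0.09,-0.09,-0.09]}'
python3 -m crank '{"linear":[[0,0,0],[0,0,0],[0,0,0],[0,0,0],[0,0,0],[0,0,0],[0,0,0],[0,0,0],[0,0,0],[0,0,0]],"dr":[[0,0,0.06],[0,0,0.12],[0,0,0.18],[0,0,0.24],[0,0,0.3],[0,0,0.36],[0,0,0.42],[0,0,0.47],[0,0,0.51],[0,0,0.54]],"grip":[-0.09,-0.09,-0.09,-0.09,-0.09,-0.09,-0.09,-0.09,-0.09,-0.09]}'
python3 -m crank '{"linear":[[0,0,0],[0,0,0],[0,0,0],[0,0,0],[0,0,0],[0,0,0],[0,0,0],[0,0,0],[0,0,0],[0,0,0]],"dr":[[0,0,0.02],[0,0,0.04],[0,0,0.06],[0,0,0.06],[0,0,0.06],[0,0,0.06],[0,0,0.06],[0,0,0.06],[0,0,0.06],[0,0,0.06]],"grip":[-0.09,-0.09,-0.09,-0.09,-0.09,-0.09,-0.09,-0.09,-0.09,-0.09]}'
python3 - <<'E'
from workcell import bot
s=bot.state();print(s['force'],s['moment'],s['eef_pos'],s['tcp_rot'][:2,0])
E
```

```text
time_s: 18.33
eef_pos: [0.5687, -0.2199, 0.1229]
tcp_rot: [[0.678, 0.735, -0.003], [0.735, -0.678, 0.002], [-0.001, -0.003, -1.0]]
force: [-4.4, 1.6, 2.1]
grip_width: 0.459
time_s: 19.17
eef_pos: [0.5692, -0.2199, 0.1228]
tcp_rot: [[1.0, -0.02, -0.002], [-0.02, -1.0, 0.001], [-0.002, -0.001, -1.0]]
force: [-2.5, 0.9, 1.2]
grip_width: 0.453
time_s: 20.0
eef_pos: [0.5694, -0.22, 0.1228]
tcp_rot: [[0.994, -0.11, -0.002], [-0.11, -0.994, 0.001], [-0.002, -0.001, -1.0]]
force: [-5.8, 1.7, 3.1]
grip_width: 0.454
[-5.75188581  1.71250556  3.14652744] [0.3373132  1.27329905 0.69088736] [ 0.56935633 -0.21995976  0.12275282] [ 0.99390284 -0.11024668]
```

Stop reached (moment about z rose). Back off, lift and check.

```bash
python3 -m crank '{"linear":[[0,0,0],[0,0,0],[0,0,0],[0,0,-0.01],[0,0,-0.025],[0,0,-0.045],[0,0,-0.065],[0,0,-0.085],[0,0,-0.1],[0,0,-0.1]],"dr":[[0,0,-0.04],[0,0,-0.08],[0,0,-0.12],[0,0,-0.13],[0,0,-0.13],[0,0,-0.13],[0,0,-0.13],[0,0,-0.13],[0,0,-0.13],[0,0,-0.13]],"grip":[-0.09,-0.09,-0.09,-0.09,-0.09,-0.09,-0.09,-0.09,-0.09,-0.09]}'
python3 -c "
from rect import *
rect('R',(.569,-.2195),'pics/r16.png')"
```

```text
time_s: 20.83
eef_pos: [0.5724, -0.222, 0.2275]
tcp_rot: [[0.996, 0.09, 0.008], [0.09, -0.996, -0.002], [0.007, 0.003, -1.0]]
force: [0.7, -0.3, -0.1]
grip_width: 0.454
```

View pics/r16.png

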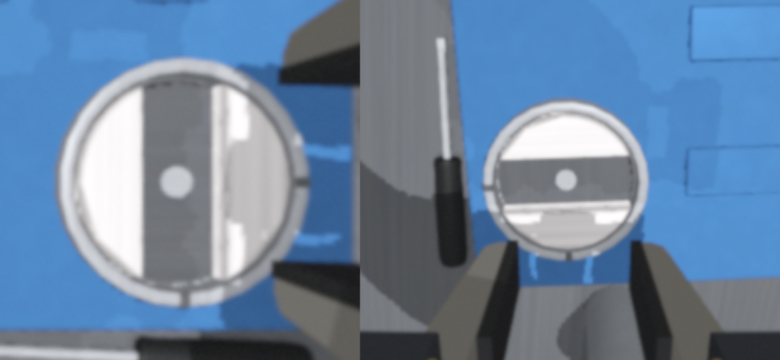

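```bash
python3 -m crank '{"linear":[[0,0,-0.02],[0,0,-0.05],[-0.01,0,-0.08],[-0.03,0,-0.1],[-0.05,0,-0.12],[-0.08,0,-0.12],[-0.1,0,-0.12],[-0.12,0,-0.12],[-0.12,0,-0.12],[-0.12,0,-0.12]],"dr":[[0,0,0],[0,0,0],[0,0,0],[0,0,0],[0,0,0],[0,0,0],[0,0,0],[0,0,0],[0,0,0],[0,0,0]],"grip":[-0.09,-0.09,-0.09,-0.09,-0.09,-0.09,-0.09,-0.09,-0.09,-0.09]}'
python3 - <<'E'
from workcell import bot
import cv2
from h import *
im=bot.read_camera("scene");cv2.imwrite("pics/scene17.png",im)
print(bot.state()['force'])
p=np.load('fit.npy')
mod=[(0,.194,0),(0,-.194,0),(.06,.12,.006),(.06,-.12,.006)]
for th in (0,.015,.03): print(th,proj(bot.camera_model('scene'),[geo(np.r_[p[:3],th],*m) for m in mod]).round(1).tolist())
E
```

```text
time_s: 21.72
eef_pos: [0.4505, -0.2309, 0.3427]
tcp_rot: [[0.996, 0.092, 0.002], [0.092, -0.996, 0.003], [0.002, -0.003, -1.0]]
force: [0.8, 0.5, 0.3]
grip_width: 0.452
[ 0.18608414 -0.1671514   0.40390629]
0 [[253.2, 176.8], [192.2, 341.1], [269.0, 208.5], [234.1, 311.8]]
0.015 [[253.1, 175.8], [191.9, 340.6], [269.1, 207.8], [234.1, 311.4]]
0.03 [[253.1, 174.9], [191.7, 340.1], [269.1, 207.1], [234.1, 310.9]]
```

View pics/scene17.png

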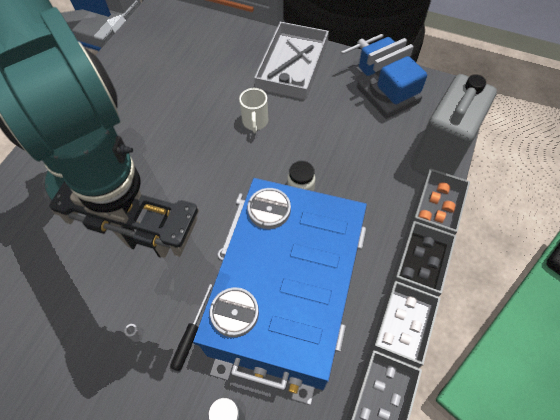

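```bash
python3 -c "
from workcell import bot
print(bot.hand_in())"
```

```text
the job is handed in; nothing more can be done
None
```

The cover is shut and both cam latches are turned clockwise to their stops. I handed the job in at about 22 s; it returned no verdict.

- **Cover:** I pushed it down slowly with the closed fingertips, from about 0.27 rad. It stopped hard at about 25 N and would go no lower. The wrist and scene pictures then matched the model at about 0 rad.
- **Latches:** I set the part-open fingertips in each slot and turned until the moment about z rose, to about 0.96 N m on the left and 0.69 N m on the right. In the corrected wrist pictures both slots are square to the front edge, to within a degree or two by eye.
- **Bystanders:** In the last scene picture none of the loose things appears to have moved from the start picture. I judged this by eye and did not measure it.
- **Arm:** It ended clear of everything, with the force reading near zero.

**Disagreement:** The fingertips touched about 30 mm higher than the reported TCP position implies. The TCP read 0.112 m with the tips on the 0.143 m cover top, and the wrist picture agreed with this. I worked with the height found at contact.

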